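# Sort left- and right-hand brass brackets from under the ring lamp

### The arm

A 6-joint arm with a two-finger parallel gripper is mounted at the origin on the work surface. World frame = base frame: x ahead of the robot, y to its left, z up, the work surface at z = 0. Lengths are in m, angles in rad, forces in N, time in s.
With the tool pointing down it reaches from about 0.4 to 0.925 m from the base axis. Payload 12.5 kg.
Tool frame: the origin (TCP) lies on the centre line of the jaws, within the pads' length; the fingertips stand 22 mm ahead of it and the grasp point (between the pads) lies 3 mm ahead of it; z points along the fingers, y is the line along which they close (so a half turn about z gives the same grasp; the last joint's range is limited). The gripper opens to 95 mm and grips with 3 to 60 N. Pads are 20 mm wide; open, the fingers measure 119 mm over their backs; the gripper's body (75 mm by 180 mm) begins 59 mm behind the grasp point.
Start: joints at [-1.291, 0.491, 1.559, -0, 1.092, -0.106], TCP at [0.235, -0.579, 0.237] pointing down, gripper open.
Joint ranges: [-3.1, 3.1], [-0.84, 2.19], [0.05, 2.79], [-1.13, 4.28], [0.06, 2.93], [-2.69, 2.69]. Speed limits (rad/s): [2.22, 2.22, 2.79, 3.14, 3.14, 3.14].

### API

Orientations are given as a unit quaternion [x, y, z, w].
In Python, from plant import manip gives the robot as it stands.
- The arm moves only by the tool drive_tool, never from a script. Its argument "increments" is a list of rows, each an object with "angular": the turn, a rotation vector about the tool's x, y, z in units of 8 degrees (1.0 is 8 degrees), a list of three; "slide": the shift along the tool's x, y, z in units of 30 mm (1.0 is 30 mm), a list of three; "jaw": the finger opening in mm, from 0 to 95.1. In form: [{"angular": [ax, ay, az], "slide": [tx, ty, tz], "jaw": jaw}, ...]. A call has 1 to 20 rows; each row shifts and turns the commanded pose from where the row before left it, along the tool's axes as they then stand; what a row does not reach is not made up. A row lasts 1/10 s, in which the tool goes at most 50 mm and 8.59 degrees, less where a joint would pass 70% of its speed; a pose out of reach is approached as far as the arm can. A call is refused whole if a number of a shift passes 1 or a number of a turn 1, either way. A call with a gripper value outside its range is refused whole. The fingers move at their own pace and stop on an object; "force" is the grip in N (left out, the last holds). Time passes only in rows, so rows that do not move let the fingers close. It gives the time, the measured TCP pose, the force, the opening and the grip force at its end, in the units of the state.
- manip.get_state(): the state, without advancing time (a new reading comes with each control period).
- manip.get_image(name): name is "scene" or "top"; returns the picture (420x560x3 uint8, red, green, blue); there is no depth.
- manip.camera_params(name): a dict with "mtx" (3x3 intrinsics, pixels), "D" ([k1, k2, p1, p2, k3] as OpenCV has them; the pictures are not rectified), "view" (4x4, takes a point from world to camera coordinates). Camera axes: x right, y up, looking along -z (the intrinsics and any distortion apply to the point x, -y, -z); pixel columns grow to the right and rows downward; lengths in m; the calibration is good to about 2 mm. A picture is of the moment at which its call begins. camera_params takes no time and is no camera call.
- manip.job_done(): hands the job in; it is judged then, once.
The state is a dict: "time": time; "joints": joint angles; "joint_velocities": joint speeds; "effort": joint torques, N m; "tool_pos": TCP position; "tool_rot": TCP orientation; "contact_force": force on the tool from outside, world axes, zero at the start; "torque": the same for the moment, N m; "grip_width": opening from 0.0 (shut) to 1.0 (fully open); "grip_force": force on a finger pad.
Only numpy, scipy, OpenCV 4.12 (cv2) and the standard library are available. Lean on these libraries where they do the work, as an engineer would, in place of code of your own. Each camera call takes 0.05 s, during which the arm holds its last target. There are 200 camera calls.

### The job

Sort the three brass brackets standing on the round steel block under the ring lamp: each goes into the bin that already holds a bracket of the same hand (left-hand and right-hand brackets are mirror images). Stand every bracket on its foot, flat on the bin's floor, and leave the brackets already in the bins standing there too. Do not touch the lamp, and leave the mallet and the jar where they are.

Things in the scene. Friction and masses are not known exactly. Their poses are not given: they have to be found in the camera images.
- left_a: left-hand brass bracket, 66 x 32 mm, 40 tall, 0.1 kg. Origin: centre of its underside; x to tongue tip, z up. Foot 4 mm thick: plate x -33..+9, y -16..16; tongue x 9..33, y 0..-16. Upright ear 4 mm thick on the -y edge (mid y -14), x -33..+9, rounded above 26 mm. Ear at back, foot to you: tongue points left. Starts upright on the block, ear line within 22 deg of world x, tongue away from or towards robot.
- left_b: left-hand brass bracket, 66 x 32 mm, 40 tall, 0.1 kg. Origin: centre of its underside; x to tongue tip, z up. Foot 4 mm thick: plate x -33..+9, y -16..16; tongue x 9..33, y 0..-16. Upright ear 4 mm thick on the -y edge (mid y -14), x -33..+9, rounded above 26 mm. Ear at back, foot to you: tongue points left. Starts upright on the block, ear line within 22 deg of world x, tongue away from or towards robot.
- right_a: right-hand brass bracket, 66 x 32 mm, 40 tall, 0.1 kg. Origin: centre of its underside; x to tongue tip, z up. Foot 4 mm thick: plate x -33..+9, y -16..16; tongue x 9..33, y 0..+16. Upright ear 4 mm thick on the +y edge (mid y +14), x -33..+9, rounded above 26 mm. Ear at back, foot to you: tongue points right. Starts upright on the block, ear line within 22 deg of world x, tongue away from or towards robot.
- left_done: left-hand brass bracket, 66 x 32 mm, 40 tall, 0.1 kg. Origin: centre of its underside; x to tongue tip, z up. Foot 4 mm thick: plate x -33..+9, y -16..16; tongue x 9..33, y 0..-16. Upright ear 4 mm thick on the -y edge (mid y -14), x -33..+9, rounded above 26 mm. Ear at back, foot to you: tongue points left. Already sorted: starts upright in the far third of its bin, tongue roughly away from the robot.
- right_done: right-hand brass bracket, 66 x 32 mm, 40 tall, 0.1 kg. Origin: centre of its underside; x to tongue tip, z up. Foot 4 mm thick: plate x -33..+9, y -16..16; tongue x 9..33, y 0..+16. Upright ear 4 mm thick on the +y edge (mid y +14), x -33..+9, rounded above 26 mm. Ear at back, foot to you: tongue points right. Already sorted: starts upright in the far third of its bin, tongue roughly away from the robot.
- bin_left: grey plastic bin, fixed, 260 (x, roughly away from the robot) x 130 (y) mm outside, 32 tall, walls and floor 4 mm. Origin: centre of underside; floor at z +4 mm. One left-hand bracket stands in its far (+x) third, centred 78-88 mm from the middle; the rest is free. The two bins are alike, one each side of the block; which is on which side varies.
- bin_right: grey plastic bin, fixed, 260 (x, roughly away from the robot) x 130 (y) mm outside, 32 tall, walls and floor 4 mm. Origin: centre of underside; floor at z +4 mm. One right-hand bracket stands in its far (+x) third, centred 78-88 mm from the middle; the rest is free. The two bins are alike, one each side of the block; which is on which side varies.
- block: round steel bench block, 280 mm across, 50 mm tall, fixed; origin: centre of its underside, top at z = +50 mm. The three brackets stand on it side by side along its y, about 86 mm apart.
- lamp: LED ring lamp, fixed; do not touch. Origin: on the bench below the ring's centre. Level black ring, 136 mm outside, 96 inside, 286-308 mm above the bench, over the brackets: a gripper pointing straight down does not fit below it; tilted 35-48 deg from the robot's side it does. 12 mm gooseneck from the ring's far side to a 90 mm round foot 187 mm along the lamp's +x, beyond the block.
- mallet: small mallet with aluminium head and black rubber grip, 250 mm long, lying on the bench beyond the work, along y. Leave alone. Origin: on the bench below the middle of its handle.
- jar: clear jar with a blue cap, 60 mm across, 85 mm tall, beyond the work. Leave alone. Origin: centre of its underside.
Things that resemble listed ones, but are neither listed nor needed, are in the scene too. What is shaped like the left_a but turquoise or white is not meant.

How it is judged:
By the outcome, as a careful person would: the job done as asked, in the order asked, and still so for the second after the job is handed in, with the robot touching nothing.
It also fails if it takes over 67 s, if anything falls off the work surface, if the arm or the gripper's body presses on something with over 40 N, if the wrist force passes 120 N, or if a joint passes its speed limit or range.

## Working session

There is one attempt and no reset: what is moved stays moved. The work goes in short steps, Python scripts to look and compute and a tool call to move; the robot and the scene stay as the last step left them, time stands still between calls to the robot, and variables do not carry over. Pictures are saved under pics/ and viewed, at most 10 in all, crops included, and the job is handed in when it is done.

Besides the shell and the picture viewer there is one more tool, called after "Call:" by a JSON object that holds its "name" and its "arguments". drive_tool: Moves the arm, as the interface text tells. Its arguments: {"type":"object","properties":{"increments":{"type":"array","items":{"type":"object","properties":{"angular":{"type":"array","items":{"type":"number"}},"slide":{"type":"array","items":{"type":"number"}},"jaw":{"type":"number"}}}},"force":{"type":"number"}},"required":["increments"]}

```bash
ls; mkdir -p pics; python3 - <<'E'
from plant import manip
import cv2,numpy as np
for n in("scene","top"):
    im=manip.get_image(n); cv2.imwrite(f"pics/{n}0.png",im[:,:,::-1])
    p=manip.camera_params(n); print(n,p["mtx"],p["D"],np.round(p["view"],4).tolist())
s=manip.get_state(); print(s)
E
```

```text
pics
scene [[427.75209951   0.         280.33038791]
 [  0.         427.75209951 206.35894592]
 [  0.           0.           1.        ]] [-0.11265891  0.          0.          0.          0.        ] [[0.8361, 0.5486, -0.0004, -0.4654], [-0.3623, 0.5528, 0.7504, 0.156], [0.4119, -0.6273, 0.6609, -1.1458], [0.0, 0.0, 0.0, 1.0]]
top [[437.71578872   0.         275.77462503]
 [  0.         437.71578872 209.03832593]
 [  0.           0.           1.        ]] [-0.09366923  0.          0.          0.          0.        ] [[-0.0212, -0.9997, 0.0109, 0.0032], [0.9939, -0.0199, 0.1088, -0.5662], [-0.1085, 0.0131, 0.994, -0.9078], [0.0, 0.0, 0.0, 1.0]]
{'time': 0.1, 'joints': array([-1.29062744e+00,  4.91473119e-01,  1.55939720e+00, -3.25260001e-06,
        1.09171136e+00, -1.05594053e-01]), 'joint_velocities': array([ 0.00086006, -0.00095775, -0.00046391, -0.00080048, -0.00039315,
        0.00062274]), 'effort': array([ 4.74479413e-03, -6.13619256e+01, -2.58605450e+01,  6.94857887e-02,
        4.70364711e-02, -2.28638476e-05]), 'tool_pos': array([ 0.23513424, -0.57886578,  0.23613344]), 'tool_rot': array([ 9.81455704e-01,  1.91688436e-01, -4.45473429e-05, -4.92504886e-04]), 'contact_force': array([ 0.64764051,  0.86354266, -0.30345137]), 'torque': array([0.0699228 , 0.04820824, 0.02445112]), 'grip_force': 0.0, 'grip_width': 1.0002093465423962}
```

View pics/scene0.png

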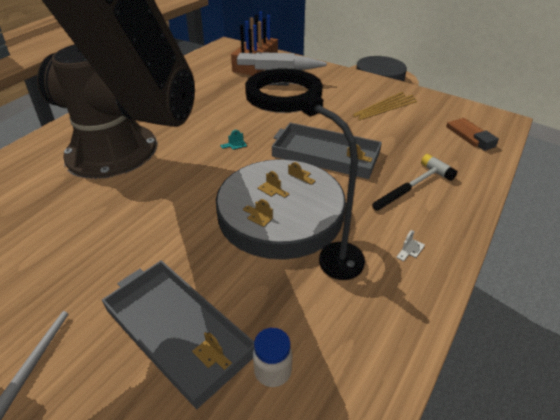

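View pics/top0.png

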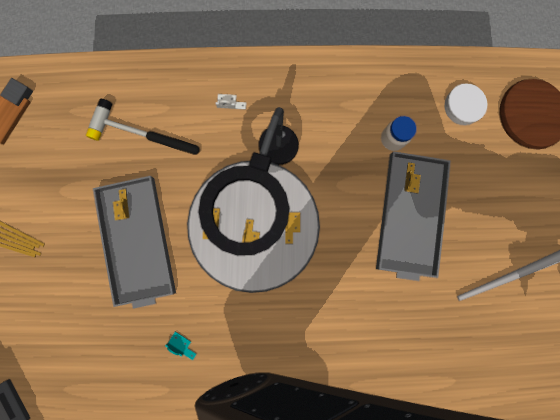

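Scene view: the three brass brackets are at about (262,212), (273,184) and (300,173). The bin brackets are at (211,350) and (357,153). The turquoise (235,140) and white (411,246) look-alikes are not wanted. In the top view the brackets are at (212,222), (250,230) and (293,226), partly hidden by the ring. The bin brackets there are at (121,205) and (413,178). Next I'll enlarge.

```bash
python3 - <<'E'
import cv2,numpy as np
t=cv2.imread("pics/top0.png");s=cv2.imread("pics/scene0.png")
f=lambda im,x,y,w,h,k:cv2.resize(im[y:y+h,x:x+w],None,fx=k,fy=k,interpolation=cv2.INTER_CUBIC)
a=f(t,195,195,115,60,6); # 690x360
b=f(t,100,180,40,48,5); c=f(t,395,155,40,48,5) #200x240
d=f(s,190,325,50,48,5) 
out=np.zeros((600,800,3),np.uint8); out[:360,:690]=a; out[360:,:200]=b; out[360:,200:400]=c; out[360:,400:650]=d
cv2.imwrite("pics/c1.png",out)
e=f(s,235,155,90,75,8); cv2.imwrite("pics/c2.png",e)
E
```

```text
(no output)
```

View pics/c1.png

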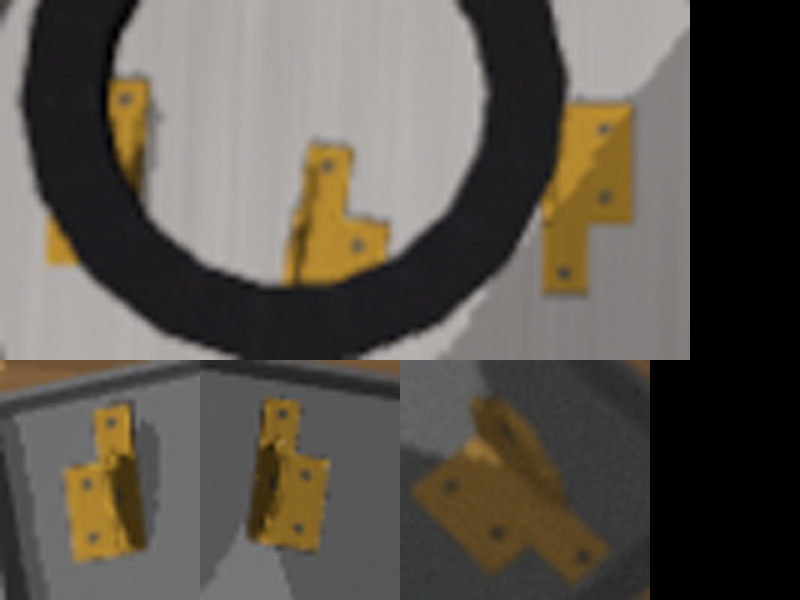

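View pics/c2.png

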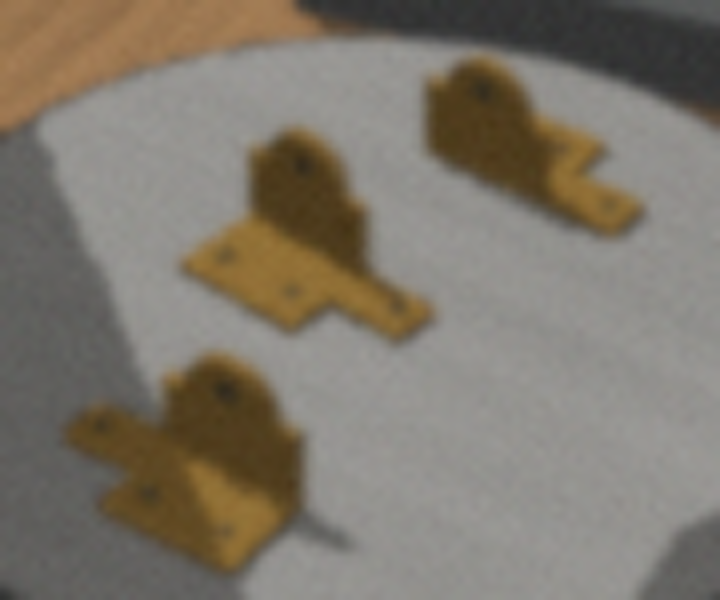

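```bash
cat > h.py <<'E'
import numpy as np,cv2
from scipy.optimize import least_squares
from scipy.spatial.transform import Rotation as R
from plant import manip
C={n:manip.camera_params(n) for n in("scene","top")}
def proj(n,P):
    c=C[n];V=np.array(c["view"]);q=np.atleast_2d(P)@V[:3,:3].T+V[:3,3];q=q*[1,-1,-1]
    return cv2.projectPoints(q.reshape(-1,1,3),np.zeros(3),np.zeros(3),np.array(c["mtx"]),np.array(c["D"]))[0][:,0]
def fit(obs,x0):
    "obs: (cam, local xyz, pixel); returns x,y,yaw and rms px"
    def f(p):
        c,s=np.cos(p[2]),np.sin(p[2]);r=[]
        for n in C:
            o=[(l,u) for m,l,u in obs if m==n]
            if o:
                L=np.array([l for l,_ in o],float);W=np.c_[p[0]+c*L[:,0]-s*L[:,1],p[1]+s*L[:,0]+c*L[:,1],L[:,2]]
                r.append((proj(n,W)-np.array([u for _,u in o])).ravel())
        return np.concatenate(r)
    q=least_squares(f,x0,loss="soft_l1");r=f(q.x);return q.x,np.round(r.reshape(-1,2),1).tolist()
def tgt(x,y,z,yaw,tilt):
    "grasp point xyz, yaw, tilt deg -> TCP pos, rotation"
    T=np.radians(tilt);M=np.array([[np.cos(T),0,np.sin(T)],[0,-1,0],[np.sin(T),0,-np.cos(T)]]).T
    M=np.array([[np.cos(T),0,np.sin(T)],[0,-1,0],[np.sin(T),0,-np.cos(T)]]).T
    Q=R.from_euler('z',yaw)*R.from_matrix(M);return np.array([x,y,z])-.003*Q.as_matrix()[:,2],Q
def delta(*a):
    s=manip.get_state();p,Q=tgt(*a);q=R.from_quat(s["tool_rot"])
    print("t",round(s["time"],2),"pos",np.round(s["tool_pos"],4),"rot units",np.round(np.degrees((q.inv()*Q).as_rotvec())/8,2),
     "slide units now-axes",np.round(q.inv().apply(p-s["tool_pos"])/.03,2),"target-axes",np.round(Q.inv().apply(p-s["tool_pos"])/.03,2),"F",np.round(s["contact_force"],1),"g",round(s["grip_width"]*95.1,1),round(s["grip_force"],1),"j",np.round(s["joints"],2))
E
python3 - <<'E'
from h import *
S=lambda u,v:((u+.5)/8-.5+235,(v+.5)/8-.5+155)
T=lambda u,v:((u+.5)/6-.5+195,(v+.5)/6-.5+195)
def go(nm,sc,tp,x0,z=.054):
    o=[("scene",(a/1e3,b/1e3,z),S(u,v)) for a,b,u,v in sc]+[("top",(a/1e3,b/1e3,z),T(u,v)) for a,b,u,v in tp]
    q,r=fit(o,x0);print(nm,np.round(q[:2],4),"yaw",round(np.degrees(q[2]),1),r);return q
go("B right",[(33,16,433,312),(33,0,398,332),(-33,-16,183,264),(9,-16,293,322),(9,0,333,300)],[(33,16,312,143),(33,0,353,150),(9,0,344,217),(9,-16,390,224)],(.5,.03,0))
go("A left",[(33,0,645,208),(33,-16,608,228),(9,16,605,147),(9,0,575,178)],[(33,0,110,80),(33,-16,150,80),(-33,16,48,262)],(.5,.1,0))
go("C left",[(33,-16,100,403),(33,0,65,430),(9,16,98,500),(-33,16,235,565),(-33,-16,300,508)],[(33,-16,543,293),(33,0,587,293),(9,0,587,222),(9,16,632,222),(-33,16,632,103)],(.5,-.05,3.14))
for nm,pts,x0 in(("binL",[(130,65,95,188),(130,-65,153,177),(-130,-65,175,293),(-130,65,115,304)],(.5,.3,0)),("binR",[(130,65,393,153),(130,-65,449,160),(-130,-65,438,276),(-130,65,377,268)],(.5,-.3,0))):
    q,r=fit([("top",(a/1e3,b/1e3,.032),(u,v)) for a,b,u,v in pts],x0);print(nm,np.round(q[:2],4),np.degrees(q[2]).round(1),r)
q,r=fit([("top",(0,0,.308),(244,210))],(.5,0,0));print("ring",q[:2])
q,r=fit([("top",(0,0,.05),(253.5,227))],(.5,0,0));print("block",q[:2])
delta(.35,-.15,.25,0,0)
E
```

```text
B right [0.5099 0.0432] yaw -9.2 [[0.8, -0.6], [0.2, 0.5], [-0.2, -0.6], [-0.0, 0.4], [0.1, -0.4], [-0.3, 0.1], [0.4, -0.0], [0.3, 0.2], [0.2, 0.1]]
A left [0.5361 0.1262] yaw -5.1 [[0.1, -0.4], [0.5, 0.6], [0.4, -0.2], [0.1, -0.7], [0.0, -0.2], [0.9, 0.4], [0.1, 0.5]]
C left [ 0.5241 -0.0425] yaw 178.6 [[0.4, -0.6], [-0.0, 0.2], [0.2, 0.3], [-0.1, 0.4], [1.2, -1.5], [-0.2, 0.0], [0.2, 0.0], [0.2, 0.3], [0.4, 0.4], [0.3, 0.1]]
binL [0.5062 0.2964] 10.8 [[0.0, -0.8], [-0.2, -2.2], [-0.2, 0.7], [0.3, 1.9]]
binR [ 0.5513 -0.3097] -9.8 [[-0.6, -2.5], [0.6, -0.4], [-0.9, 1.1], [1.0, 0.5]]
ring [0.53542185 0.04306663]
block [0.52725518 0.0391294 ]
t 0.1 pos [ 0.2351 -0.5789  0.2361] rot units [-0.01  0.    2.76] slide units now-axes [  8.93 -11.8   -0.55] target-axes [  3.83 -14.3   -0.56] F [ 0.6  0.9 -0.3] g 95.1 0.0 j [-1.29  0.49  1.56 -0.    1.09 -0.11]
```

```bash
cat >> h.py <<'E'
BR={"A":(.5361,.1262,-5.1,-14),"B":(.5099,.0432,-9.2,14),"C":(.5241,-.0425,178.6,-14)}
def ear(k,lx=-12):
    x,y,a,e=BR[k];a=np.radians(a);c,s=np.cos(a),np.sin(a);lx,e=lx/1e3,e/1e3
    return x+c*lx-s*e,y+s*lx+c*e
BIN={"L":(.5062,.2964,10.8),"R":(.5513,-.3097,-9.8)}
def binp(k,lx,ly):
    x,y,a=BIN[k];a=np.radians(a);return x+np.cos(a)*lx-np.sin(a)*ly,y+np.sin(a)*lx+np.cos(a)*ly,a
E
python3 - <<'E'
from h import *
for k in BR: print(k,np.round(ear(k),4))
y=np.radians(-9.2);x0,y0=ear("B");d=.13*np.sin(np.radians(40))
delta(x0-d*np.cos(y),y0-d*np.sin(y),.18,y,0)
E
```

```text
A [0.5229 0.1133]
B [0.5003 0.0589]
C [ 0.5364 -0.0288]
t 0.1 pos [ 0.2351 -0.5789  0.2361] rot units [-0.01  0.    3.91] slide units now-axes [ 13.81 -17.82   1.79] target-axes [  2.54 -22.4    1.77] F [ 0.6  0.9 -0.3] g 95.1 0.0 j [-1.29  0.49  1.56 -0.    1.09 -0.11]
```

Call:
{"name": "drive_tool", "arguments": {"increments": [{"angular": [0,0,0.98],"slide": [0,0,0],"jaw": 36},{"angular": [0,0,0.98],"slide": [0,0,0],"jaw": 36},{"angular": [0,0,0.98],"slide": [0,0,0],"jaw": 36},{"angular": [0,0,0.98],"slide": [0,0,0],"jaw": 36},{"angular": [0,0,0],"slide": [0.11,-1,0],"jaw": 36},{"angular": [0,0,0],"slide": [0.11,-1,0],"jaw": 36},{"angular": [0,0,0],"slide": [0.11,-1,0],"jaw": 36},{"angular": [0,0,0],"slide": [0.11,-1,0],"jaw": 36},{"angular": [0,0,0],"slide": [0.11,-1,0],"jaw": 36},{"angular": [0,0,0],"slide": [0.11,-1,0],"jaw": 36},{"angular": [0,0,0],"slide": [0.11,-1,0],"jaw": 36},{"angular": [0,0,0],"slide": [0.11,-1,0],"jaw": 36},{"angular": [0,0,0],"slide": [0.11,-1,0],"jaw": 36},{"angular": [0,0,0],"slide": [0.11,-1,0],"jaw": 36},{"angular": [0,0,0],"slide": [0.11,-1,0],"jaw": 36},{"angular": [0,0,0],"slide": [0.11,-1,0],"jaw": 36},{"angular": [0,0,0],"slide": [0.11,-1,0],"jaw": 36},{"angular": [0,0,0],"slide": [0.11,-1,0],"jaw": 36},{"angular": [0,0,0],"slide": [0.11,-1,0],"jaw": 36},{"angular": [0,0,0],"slide": [0.11,-1,0],"jaw": 36}], "force": 25}}

```text
time: 2.1
tool_pos: [0.3646, -0.1126, 0.2366]
tool_rot: [0.997, -0.081, -0.0, 0.0]
contact_force: [0.3, -0.7, -0.1]
grip_width: 0.381
grip_force: 0.0
```

Call:
{"name": "drive_tool", "arguments": {"increments": [{"angular": [0,0,0],"slide": [0.11,-1,0.1],"jaw": 36},{"angular": [0,0,0],"slide": [0.11,-1,0.1],"jaw": 36},{"angular": [0,0,0],"slide": [0.11,-1,0.1],"jaw": 36},{"angular": [0,0,0],"slide": [0.11,-1,0.1],"jaw": 36},{"angular": [0,1,0],"slide": [0,0,0],"jaw": 36},{"angular": [0,1,0],"slide": [0,0,0],"jaw": 36},{"angular": [0,1,0],"slide": [0,0,0],"jaw": 36},{"angular": [0,1,0],"slide": [0,0,0],"jaw": 36},{"angular": [0,1,0],"slide": [0,0,0],"jaw": 36},{"angular": [0,0,0],"slide": [0,0,0],"jaw": 36}]}}

```text
time: 3.1
tool_pos: [0.3953, 0.0043, 0.2533]
tool_rot: [0.942, -0.076, 0.327, 0.028]
contact_force: [-1.3, 0.0, 0.8]
grip_width: 0.378
grip_force: 0.0
```

```bash
python3 - <<'E'
from h import *
y=np.radians(-9.2);x0,y0=ear("B")
delta(x0,y0,.080,y,40)
E
```

```text
t 3.1 pos [0.3953 0.0043 0.2533] rot units [ 0.02  0.21 -0.  ] slide units now-axes [-1.1  -2.38  6.39] target-axes [-1.29 -2.36  6.36] F [-1.3  0.   0.8] g 36.0 0.0 j [-0.15 -0.01  2.42 -0.14  0.07  1.72]
```

Call:
{"name": "drive_tool", "arguments": {"increments": [{"angular": [0,0,0],"slide": [-0.2,-0.48,0.6],"jaw": 36},{"angular": [0,0,0],"slide": [-0.2,-0.48,0.6],"jaw": 36},{"angular": [0,0,0],"slide": [-0.2,-0.48,0.6],"jaw": 36},{"angular": [0,0,0],"slide": [-0.2,-0.48,0.6],"jaw": 36},{"angular": [0,0.2,0],"slide": [-0.2,-0.48,0.6],"jaw": 36},{"angular": [0,0,0],"slide": [0,0,0],"jaw": 36}]}}

```text
time: 3.7
tool_pos: [0.4159, 0.0049, 0.2372]
tool_rot: [0.946, -0.053, 0.317, 0.049]
contact_force: [0.3, 0.0, 1.4]
grip_width: 0.376
grip_force: 0.0
```

```bash
python3 - <<'E'
from h import *
y=np.radians(-9.2);x0,y0=ear("B")
delta(x0,y0,.080,y,40)
cv2.imwrite("pics/s2.png",np.hstack([cv2.resize(manip.get_image(n)[80:290,130:400,::-1],None,fx=1.48,fy=1.48*1.5) for n in("scene","top")]))
E
```

```text
t 3.7 pos [0.4159 0.0049 0.2372] rot units [0.2  0.33 0.42] slide units now-axes [-1.07 -2.45  5.51] target-axes [-1.46 -2.23  5.51] F [0.3 0.  1.4] g 35.7 0.0 j [-0.11  0.06  2.4  -1.13  0.06  2.68]
```

View pics/s2.png

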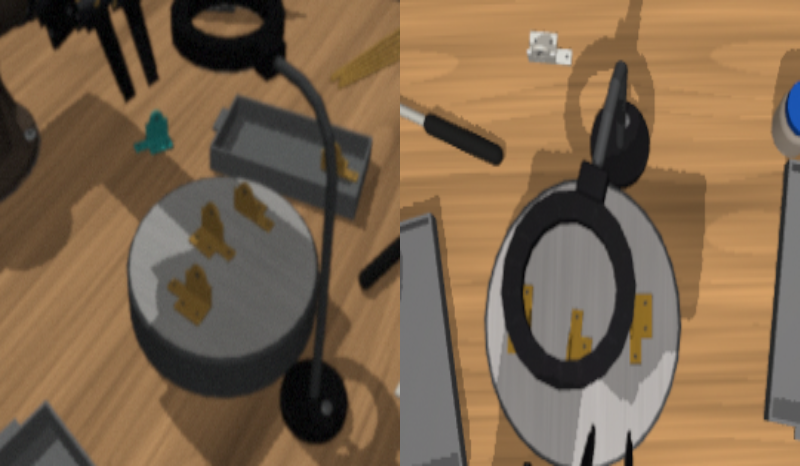

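The picture shows the gripper on the robot's side of the block, clear of the ring. The wrist is at a singularity (j5≈0, j4 at its limit), so I need the flipped wrist branch. I'll identify the kinematics to plan the transition.

```bash
cat > k.py <<'E'
from h import *
import json,itertools
E=lambda a,x:R.from_euler(a,x)
def frot(j,s1=1,s4=1,s6=1):
    return E('z',s1*j[0])*E('y',j[1]+j[2])*E('z',s4*j[3])*E('y',j[4])*E('z',s6*j[5])
def fk(j,g,s4,s6,Rf):
    Q=frot(j,1,s4,s6)*Rf;a0,L2,L3,e,d1,Lt=g
    f=E('z',j[0])*E('y',j[1]);h=E('z',j[0])*E('y',j[1]+j[2])
    return E('z',j[0]).apply([a0,0,d1])+f.apply([0,0,L2])+h.apply([e,0,L3])+Q.apply([0,0,Lt]),Q
S=[([-1.29062744,.491473119,1.5593972,-3.25e-6,1.09171136,-.105594],[.23513424,-.57886578,.23613344],[.981455704,.191688436,-4.45e-5,-4.925e-4]),
([-.15,-.01,2.42,-.14,.07,1.72],[.3953,.0043,.2533],[.942,-.076,.327,.028])]
E
python3 - <<'E'
from k import *
s=manip.get_state();S.append([list(map(float,s[k])) for k in("joints","tool_pos","tool_rot")])
json.dump(S,open("S.json","w"));print(np.round(S[-1][0],3))
for s4,s6 in itertools.product((1,-1),(1,-1)):
    Rf=frot(S[0][0],1,s4,s6).inv()*R.from_quat(S[0][2])
    print(s4,s6,np.round(Rf.as_rotvec(),3),[round(np.degrees((frot(j,1,s4,s6)*Rf*R.from_quat(q).inv()).magnitude()),2) for j,p,q in S])
E
```

```text
[-0.112  0.061  2.401 -1.133  0.065  2.683]
1 1 [-0.     0.     1.571] [np.float64(0.0), np.float64(0.37), np.float64(0.0)]
1 -1 [-0.    0.    1.36] [np.float64(0.0), np.float64(150.91), np.float64(40.41)]
-1 1 [ 0.    -0.     1.571] [np.float64(0.0), np.float64(16.16), np.float64(129.8)]
-1 -1 [ 0.   -0.    1.36] [np.float64(0.0), np.float64(166.92), np.float64(170.14)]
```

Call:
{"name": "drive_tool", "arguments": {"increments": [{"angular": [0,-1,0],"slide": [0,0,0],"jaw": 36},{"angular": [0,-1,0],"slide": [0,0,0],"jaw": 36},{"angular": [0,-1,0],"slide": [0,0,0],"jaw": 36},{"angular": [0,0,0],"slide": [0,0,0],"jaw": 36},{"angular": [0,0,0],"slide": [0,0,0],"jaw": 36}]}}

```text
time: 4.3
tool_pos: [0.4184, -0.0134, 0.2406]
tool_rot: [0.963, -0.071, 0.248, 0.078]
contact_force: [-0.9, -0.3, 0.4]
grip_width: 0.378
grip_force: 0.0
```

```bash
cat >> k.py <<'E'
S=json.load(open("S.json"))
Rf=E('z',np.pi/2)
def addS():
    s=manip.get_state();S.append([list(map(float,s[k])) for k in("joints","tool_pos","tool_rot")]);json.dump(S,open("S.json","w"))
def calib():
    A=[];b=[]
    for j,p,q in S:
        if j[0]==-.15: continue
        f=lambda g:fk(j,g,1,1,Rf)[0]
        A.append(np.c_[tuple(f(v) for v in np.eye(6))]);b.append(p)
    A=np.vstack(A);b=np.concatenate(b);g,_,rk,sv=np.linalg.lstsq(A,b,rcond=1e-3);return g,rk,sv,np.abs(A@g-b).max()
E
python3 -c "
from k import *
addS();print(S[-1]);print(*calib())"
```

```text
[[-0.11040778920430834, 0.07088665277133079, 2.3017664861131775, -0.481702832619584, 0.2903329892170592, 2.0368518073960735], [0.4183785051956975, -0.0134189683996948, 0.24056074421799972], [0.9630555506150106, -0.07082850670278798, 0.24787107707774275, 0.07789260694181059]]
[ 0.58349421  0.33327019 -0.23785644 -0.19563314 -0.6729196  -0.32932822] 6 [3.33351463 2.53388705 0.60563404 0.30827056 0.06819197 0.02496364] 0.06355909913778743
```

```bash
sed -i 's/a0,L2,L3,e,d1,Lt=g/a0,L2,L3,e,d1,Lt,b=g/; s/apply(\[a0,0,d1\])/apply([a0,b,d1])/; s/np.eye(6)/np.eye(7)/' k.py
python3 -c "
from k import *
print(*calib());j,p,q=S[-1];print(np.degrees((frot(j)*Rf*R.from_quat(q).inv()).magnitude()))"
```

```text
[-2.20649325e-08  5.86800010e-01  4.11000024e-01  4.31000026e-02
  1.96700021e-01  2.49866014e-01  6.59000015e-02] 7 [3.33367351 2.5339676  1.73438926 0.60140461 0.30494229 0.04759837
 0.02408555] 6.998552414677617e-10
2.483535797165128e-14
```

```bash
cat >> k.py <<'E'
G=[0,.5868,.411,.0431,.1967,.249866,.0659]
LO=np.array([-3.1,-.84,.05,-1.13,.06,-2.69]);HI=np.array([3.1,2.19,2.79,4.28,2.93,2.69])
def ik(p,Q,seed):
    def f(j):
        a,q=fk(j,G,1,1,Rf);return np.r_[a-p,.3*(q*Q.inv()).as_rotvec()]
    r=least_squares(f,np.clip(seed,LO+.01,HI-.01),bounds=(LO,HI),xtol=1e-12);return r.x,np.abs(r.fun).max()
E
python3 - <<'E'
from k import *
def show(n,*a):
    p,Q=tgt(*a)
    for sd in([0,.3,2.4,0,.5,1.6],[0,.3,2.4,3.1,.5,-1.5],[0,.3,2.4,0,.5,-1.5],[0,.3,2.4,3.1,.5,1.5]):
        sd=np.array(sd);sd[0]=np.arctan2(p[1],p[0])-.15
        j,e=ik(p,Q,sd)
        if e<1e-3: print(n,np.round(j,2))
rad=np.radians
for T in(36,40,44):
  for k,y in(("A",-5.1),("B",-9.2),("C",-1.4)):
    show(f"{k}{T}",*ear(k),.08,rad(y),T)
for T in (0,20,40):
  x,y,a=binp("R",-40,0);show(f"R{T}",x,y,.04,a,T)
  for lx in(-8,-68):
    x,y,a=binp("L",lx,0);show(f"L{lx} {T}",x,y,.04,a,T)
E
```

```text
A36 [ 0.16  0.57  2.29  3.56  0.36 -1.77]
A36 [ 0.16  0.57  2.29  3.56  0.36 -1.77]
B36 [ 0.05  0.56  2.37  3.45  0.42 -1.68]
B36 [ 0.05  0.56  2.37  3.45  0.42 -1.68]
C36 [-0.24  0.57  2.3   2.79  0.37 -1.41]
C36 [-0.24  0.57  2.3   2.79  0.37 -1.41]
C36 [-0.24  0.57  2.3   2.79  0.37 -1.41]
A40 [ 0.17  0.59  2.32  3.5   0.48 -1.69]
A40 [ 0.17  0.59  2.32  3.5   0.48 -1.69]
B40 [ 0.06  0.58  2.4   3.41  0.55 -1.63]
B40 [ 0.06  0.58  2.4   3.41  0.55 -1.63]
C40 [-0.24  0.59  2.34  2.84  0.5  -1.48]
C40 [-0.24  0.59  2.34  2.84  0.5  -1.48]
C40 [-0.24  0.59  2.34  2.84  0.5  -1.48]
A44 [ 0.18  0.62  2.36  3.46  0.61 -1.65]
A44 [ 0.18  0.62  2.36  3.46  0.61 -1.65]
B44 [ 0.06  0.62  2.44  3.39  0.69 -1.6 ]
B44 [ 0.06  0.62  2.44  3.39  0.69 -1.6 ]
C44 [-0.25  0.62  2.38  2.87  0.63 -1.52]
C44 [-0.25  0.62  2.38  2.87  0.63 -1.52]
C44 [-0.25  0.62  2.38  2.87  0.63 -1.52]
```

```bash
cat >> k.py <<'E'
def sols(p,Q,n=25):
    rng=np.random.default_rng(0);out=[]
    for _ in range(n):
        sd=[np.arctan2(p[1],p[0])-.1,rng.uniform(0,1),rng.uniform(1.2,2.6),rng.choice([0,1.5,3.1])+rng.uniform(-.6,.6),rng.uniform(.1,1),rng.uniform(-2.5,2.5)]
        j,e=ik(p,Q,sd)
        if e<1e-4 and not any(np.abs(j-o).max()<.05 for o in out): out.append(j)
    return out
E
python3 - <<'E'
from k import *
rad=np.radians
for nm,b,lx in(("R-40","R",-40),("L-8","L",-8),("L-68","L",-68)):
  x,y,a=binp(b,lx,0)
  for T in(40,46):
    for dy in(-20,0,20):
      for j in sols(*tgt(x,y,.036,a+rad(dy),T)): print(nm,T,dy,np.round(j,2))
E
python3 - <<'E'
from k import *
for nm,b,lx in(("R-40","R",-40),("L-8","L",-8)):
  x,y,a=binp(b,lx,0)
  print(nm,x,y,a)
  for T in(0,40):
    p,Q=tgt(x,y,.036,a,T)
    r=[ik(p,Q,[np.arctan2(y,x)-.1,.6,1.9,c,.4,d]) for c in(0,1.5,3) for d in(-1.5,1.5)]
    for j,e in sorted(r,key=lambda t:t[1])[:2]: print(T,np.round(j,2),e)
E
```

```text
R-40 -38.86501593933961 6.498679966641302 -0.1710422666954443
0 [ 2.91  1.51  0.05  0.8   0.08 -2.09] 37.63302954151403
0 [ 2.91  1.51  0.05  0.79  0.08 -2.09] 37.633035645260605
40 [ 2.91  1.51  0.05  0.82  0.08 -2.01] 37.63486151862962
40 [ 2.91  1.51  0.05  0.82  0.08 -2.01] 37.634861598200104
L-8 -7.35209800582951 -1.202650516685797 0.1884955592153876
0 [-3.04  1.55  0.05  1.88  0.06  2.67] 6.120006331626623
0 [-3.04  1.55  0.05  1.88  0.06  2.68] 6.120009380081979
40 [-3.05  1.55  0.05  1.73  0.06  2.68] 6.121731184221483
40 [-3.05  1.55  0.05  1.72  0.06  2.69] 6.121740886950342
```

mm vs m slip in `binp`.

```bash
sed -i 's/x,y,a=BIN\[k\];a=np.radians(a)/x,y,a=BIN[k];a=np.radians(a);lx,ly=lx\/1e3,ly\/1e3/' h.py
python3 - <<'E'
from k import *
rad=np.radians
for nm,b,lx in(("R-40","R",-40),("L-8","L",-8),("L-68","L",-68)):
  x,y,a=binp(b,lx,0);print(nm,x,y)
  for T in(40,46):
    for dy in(-20,0,20):
      for j in sols(*tgt(x,y,.036,a+rad(dy),T),12): print(T,dy,np.round(j,2))
E
```

```text
R-40 0.5118836840606604 -0.3028916200333587
40 -20 [-0.69  0.71  2.22  2.91  0.49 -1.5 ]
40 0 [-0.81  0.72  2.18  2.26  0.52 -1.28]
40 20 [-0.89  0.73  2.09  1.67  0.6  -1.07]
46 -20 [-0.7   0.75  2.27  2.94  0.69 -1.54]
46 0 [-0.84  0.75  2.23  2.36  0.68 -1.41]
46 20 [-0.93  0.76  2.12  1.78  0.72 -1.22]
L-8 0.4983417019941705 0.2949009494833142
40 -20 [ 0.62  0.72  2.14  4.25  0.53 -1.97]
40 0 [ 0.51  0.71  2.23  3.57  0.51 -1.7 ]
40 20 [ 0.37  0.71  2.26  2.93  0.53 -1.51]
46 -20 [ 0.65  0.76  2.17  4.14  0.67 -1.82]
46 0 [ 0.52  0.75  2.27  3.52  0.69 -1.63]
46 20 [ 0.37  0.75  2.31  2.96  0.72 -1.55]
L-68 0.43940446695044916 0.2836580706081707
40 -20 [ 0.68  0.71  2.26  4.17  0.59 -1.81]
40 0 [ 0.56  0.71  2.35  3.55  0.62 -1.62]
40 20 [ 0.41  0.71  2.39  3.    0.66 -1.56]
46 -20 [ 0.71  0.75  2.28  4.1   0.74 -1.69]
46 0 [ 0.58  0.76  2.4   3.53  0.82 -1.56]
46 20 [ 0.4   0.77  2.45  3.01  0.88 -1.58]
```

```bash
python3 - <<'E'
from k import *
p,Q=tgt(*ear("B"),.08,np.radians(-9.2),44);p=p-.11*Q.as_matrix()[:,2]
ss=sols(p,Q,15);print([np.round(j,2) for j in ss])
j1=[j for j in ss if j[3]>1.5][0];j0=np.array(S[-1][0]);print(np.round(manip.get_state()["joints"]-j0,3))
N=20
J=[j0+(j1-j0)*t for t in np.linspace(0,1,N+1)]
for i,j in enumerate(J): j[4]+=.12*np.sin(np.pi*i/N)
F=[fk(j,G,1,1,Rf) for j in J]
for a,b in zip(F,F[1:]):
    print(np.round(np.degrees((a[1].inv()*b[1]).as_rotvec())/8,2).tolist(),np.round(a[1].inv().apply(b[0]-a[0])/.03,2).tolist(),np.round(b[0],2))
E
```

```text
[array([ 0.13,  0.34,  2.54,  3.55,  0.52, -1.72])]
[0. 0. 0. 0. 0. 0.]
[0.36, -0.53, -0.06] [-0.77, -0.56, 0.13] [0.4  0.   0.22]
[0.46, -0.47, -0.07] [-0.69, -0.66, 0.14] [0.39 0.03 0.21]
[0.54, -0.39, -0.07] [-0.58, -0.75, 0.15] [0.38 0.05 0.2 ]
[0.6, -0.28, -0.08] [-0.45, -0.8, 0.16] [0.37 0.07 0.19]
[0.64, -0.15, -0.08] [-0.29, -0.83, 0.17] [0.36 0.1  0.19]
[0.63, -0.01, -0.07] [-0.13, -0.81, 0.18] [0.36 0.13 0.19]
[0.6, 0.13, -0.07] [0.03, -0.75, 0.18] [0.36 0.15 0.19]
[0.53, 0.27, -0.07] [0.18, -0.65, 0.18] [0.37 0.17 0.19]
[0.42, 0.38, -0.07] [0.3, -0.52, 0.17] [0.38 0.18 0.2 ]
[0.29, 0.47, -0.07] [0.39, -0.36, 0.16] [0.39 0.2  0.2 ]
[0.14, 0.53, -0.07] [0.44, -0.18, 0.14] [0.4  0.2  0.21]
[-0.03, 0.54, -0.08] [0.45, 0.01, 0.12] [0.41 0.2  0.21]
[-0.19, 0.52, -0.08] [0.41, 0.19, 0.1] [0.43 0.2  0.21]
[-0.34, 0.47, -0.09] [0.34, 0.36, 0.08] [0.44 0.18 0.21]
[-0.47, 0.38, -0.11] [0.23, 0.51, 0.05] [0.44 0.17 0.21]
[-0.57, 0.27, -0.12] [0.1, 0.62, 0.03] [0.45 0.15 0.2 ]
[-0.65, 0.14, -0.14] [-0.05, 0.71, 0.0] [0.45 0.13 0.19]
[-0.7, -0.0, -0.15] [-0.21, 0.75, -0.01] [0.45 0.11 0.18]
[-0.71, -0.14, -0.17] [-0.36, 0.77, -0.03] [0.44 0.09 0.17]
[-0.7, -0.27, -0.18] [-0.51, 0.75, -0.04] [0.42 0.07 0.16]
```

```bash
cat >> k.py <<'E'
_a=np.linspace(0,2*np.pi,72)
RING=np.array([(.5354+r*np.cos(t),.0431+r*np.sin(t),z) for r in(.048,.068) for t in _a for z in(.286,.308)])
def ringd(p,Q):
    "min distance of ring to gripper box (body both ways round, and fingers)"
    q=Q.inv().apply(RING-p);m=9
    for hx,hy,z0,z1 in((.0375,.09,-.25,-.056),(.01,.035,-.06,.022)):
        d=np.maximum(np.abs(q-[0,0,(z0+z1)/2])-[hx,hy,(z1-z0)/2],0);m=min(m,np.linalg.norm(d,axis=1).min())
    return round(m,3)
E
python3 - <<'E'
from k import *
p,Q=tgt(*ear("B"),.08,np.radians(-9.2),44);print("grasp B",ringd(p,Q))
for k,y in(("A",-5.1),("C",-1.4)): print(k,ringd(*tgt(*ear(k),.08,np.radians(y),44)))
p=p-.11*Q.as_matrix()[:,2]
j1=sols(p,Q,6)[0];j0=np.array(S[-1][0])
J=[j0+(j1-j0)*t+np.array([0,0,0,0,.12*np.sin(np.pi*t),0]) for t in np.linspace(0,1,21)]
print([ringd(*fk(j,G,1,1,Rf)) for j in J])
E
```

```text
grasp B 0.083
A 0.07
C 0.055
[np.float64(0.033), np.float64(0.047), np.float64(0.062), np.float64(0.075), np.float64(0.086), np.float64(0.093), np.float64(0.097), np.float64(0.097), np.float64(0.094), np.float64(0.09), np.float64(0.085), np.float64(0.079), np.float64(0.072), np.float64(0.065), np.float64(0.059), np.float64(0.055), np.float64(0.053), np.float64(0.055), np.float64(0.061), np.float64(0.07), np.float64(0.083)]
```

Clear by ≥33 mm. Go.

Call:
{"name": "drive_tool", "arguments": {"increments": [{"angular": [0.36,-0.53,-0.06],"slide": [-0.77,-0.56,0.13],"jaw": 36},{"angular": [0.46,-0.47,-0.07],"slide": [-0.69,-0.66,0.14],"jaw": 36},{"angular": [0.54,-0.39,-0.07],"slide": [-0.58,-0.75,0.15],"jaw": 36},{"angular": [0.6,-0.28,-0.08],"slide": [-0.45,-0.8,0.16],"jaw": 36},{"angular": [0.64,-0.15,-0.08],"slide": [-0.29,-0.83,0.17],"jaw": 36},{"angular": [0.63,-0.01,-0.07],"slide": [-0.13,-0.81,0.18],"jaw": 36},{"angular": [0.6,0.13,-0.07],"slide": [0.03,-0.75,0.18],"jaw": 36},{"angular": [0.53,0.27,-0.07],"slide": [0.18,-0.65,0.18],"jaw": 36},{"angular": [0.42,0.38,-0.07],"slide": [0.3,-0.52,0.17],"jaw": 36},{"angular": [0.29,0.47,-0.07],"slide": [0.39,-0.36,0.16],"jaw": 36},{"angular": [0.14,0.53,-0.07],"slide": [0.44,-0.18,0.14],"jaw": 36},{"angular": [-0.03,0.54,-0.08],"slide": [0.45,0.01,0.12],"jaw": 36},{"angular": [-0.19,0.52,-0.08],"slide": [0.41,0.19,0.1],"jaw": 36},{"angular": [-0.34,0.47,-0.09],"slide": [0.34,0.36,0.08],"jaw": 36},{"angular": [-0.47,0.38,-0.11],"slide": [0.23,0.51,0.05],"jaw": 36},{"angular": [-0.57,0.27,-0.12],"slide": [0.1,0.62,0.03],"jaw": 36},{"angular": [-0.65,0.14,-0.14],"slide": [-0.05,0.71,0],"jaw": 36},{"angular": [-0.7,0,-0.15],"slide": [-0.21,0.75,-0.01],"jaw": 36},{"angular": [-0.71,-0.14,-0.17],"slide": [-0.36,0.77,-0.03],"jaw": 36},{"angular": [-0.7,-0.27,-0.18],"slide": [-0.51,0.75,-0.04],"jaw": 36}]}}

```text
time: 6.3
tool_pos: [0.4212, 0.0724, 0.1607]
tool_rot: [0.926, -0.074, 0.369, 0.03]
contact_force: [0.2, -0.9, -0.1]
grip_width: 0.379
grip_force: 0.0
```

```bash
python3 - <<'E'
from k import *
delta(*ear("B"),.08,np.radians(-9.2),44)
E
```

```text
t 6.3 pos [0.4212 0.0724 0.1607] rot units [0.   0.06 0.  ] slide units now-axes [0.09 0.02 3.69] target-axes [0.06 0.02 3.69] F [ 0.2 -0.9 -0.1] g 36.0 0.0 j [ 0.13  0.34  2.54  3.56  0.51 -1.73]
```

Call:
{"name": "drive_tool", "arguments": {"increments": [{"angular": [0,0.06,0],"slide": [0.03,0.01,0.6],"jaw": 36},{"angular": [0,0,0],"slide": [0.03,0.01,0.6],"jaw": 36},{"angular": [0,0,0],"slide": [0,0,0.6],"jaw": 36},{"angular": [0,0,0],"slide": [0,0,0.6],"jaw": 36},{"angular": [0,0,0],"slide": [0,0,0.5],"jaw": 36},{"angular": [0,0,0],"slide": [0,0,0.4],"jaw": 36},{"angular": [0,0,0],"slide": [0,0,0.25],"jaw": 36},{"angular": [0,0,0],"slide": [0,0,0.14],"jaw": 36},{"angular": [0,0,0],"slide": [0,0,0],"jaw": 36}]}}

```text
time: 7.2
tool_pos: [0.5004, 0.0592, 0.0836]
tool_rot: [0.923, -0.075, 0.375, 0.03]
contact_force: [1.5, 0.4, 0.2]
grip_width: 0.377
grip_force: 0.0
```

```bash
python3 - <<'E'
from k import *
delta(*ear("B"),.08,np.radians(-9.2),44)
a=manip.get_image("scene")[120:240,220:340,::-1];b=manip.get_image("top")[180:270,200:320,::-1]
cv2.imwrite("pics/s3.png",np.hstack([cv2.resize(a,(400,400),interpolation=2),cv2.resize(b,(400,400),interpolation=2)]))
E
```

```text
t 7.2 pos [0.5004 0.0592 0.0836] rot units [-0.   -0.03 -0.  ] slide units now-axes [-0.08  0.01 -0.02] target-axes [-0.08  0.01 -0.02] F [1.5 0.4 0.2] g 35.9 0.0 j [ 0.06  0.62  2.44  3.39  0.68 -1.6 ]
```

View pics/s3.png

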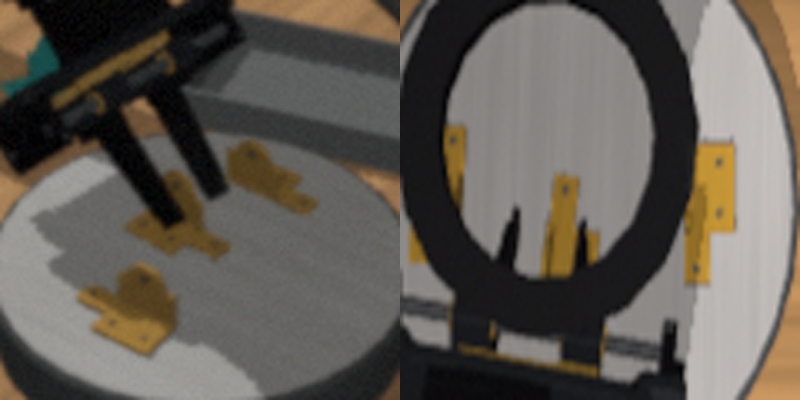

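The fingers straddle the middle bracket's ear, at about (175,195) in the left half. Now I close and lift back along the tool axis.

Call:
{"name": "drive_tool", "arguments": {"increments": [{"jaw": 0,"angular": [0,0,0],"slide": [0,0,0]},{"jaw": 0,"angular": [0,0,0],"slide": [0,0,0]},{"jaw": 0,"angular": [0,0,0],"slide": [0,0,0]},{"jaw": 0,"angular": [0,0,0],"slide": [0,0,0]},{"jaw": 0,"angular": [0,0,0],"slide": [0,0,0]},{"jaw": 0,"angular": [0,0,0],"slide": [0,0,0]}]}}

```text
time: 7.9
tool_pos: [0.5006, 0.059, 0.0839]
tool_rot: [0.923, -0.075, 0.376, 0.03]
contact_force: [-1.5, -0.4, 3.4]
grip_width: 0.042
grip_force: 25.0
```

```bash
python3 - <<'E'
from k import *
delta(*ear("B"),.08,np.radians(-9.2),44)
p,Q=tgt(*ear("B"),.08,np.radians(-9.2),44);p=p-.11*Q.as_matrix()[:,2]
x,y,a=binp("R",-40,0);p2,Q2=tgt(x,y,.15,a,44)
print("lift->above bin, slide axes",np.round(Q.inv().apply(p2-p)/.03,2),"rot",np.round(np.degrees((Q.inv()*Q2).as_rotvec())/8,2))
E
```

```text
t 7.9 pos [0.5006 0.059  0.0839] rot units [ 0.   -0.04 -0.  ] slide units now-axes [-0.1   0.   -0.01] target-axes [-0.1   0.   -0.01] F [-1.5 -0.4  3.4] g 4.0 25.0 j [ 0.06  0.62  2.44  3.39  0.69 -1.6 ]
lift->above bin, slide axes [ 3.28 11.84  3.59] rot [-0.05  0.    0.05]
```

Call:
{"name": "drive_tool", "arguments": {"increments": [{"jaw": 0,"angular": [0,0,0],"slide": [0,0,-0.4]},{"jaw": 0,"angular": [0,0,0],"slide": [0,0,-0.8]},{"jaw": 0,"angular": [0,0,0],"slide": [0,0,-0.85]},{"jaw": 0,"angular": [0,0,0],"slide": [0,0,-0.85]},{"jaw": 0,"angular": [0,0,0],"slide": [0,0,-0.8]},{"jaw": 0,"angular": [0,0,0],"slide": [0,0.6,0]},{"jaw": 0,"angular": [0,0,0],"slide": [0,0.9,0]},{"jaw": 0,"angular": [0,0,0],"slide": [0,0.9,0]},{"jaw": 0,"angular": [0,0,0],"slide": [0,0.9,0]},{"jaw": 0,"angular": [0,0,0],"slide": [0,0.9,0]},{"jaw": 0,"angular": [0,0,0],"slide": [0.4,0.9,0.4]},{"jaw": 0,"angular": [0,0,0],"slide": [0.4,0.9,0.4]},{"jaw": 0,"angular": [0,0,0],"slide": [0.4,0.9,0.4]},{"jaw": 0,"angular": [0,0,0],"slide": [0.4,0.9,0.4]},{"jaw": 0,"angular": [0,0,0],"slide": [0.4,0.9,0.4]},{"jaw": 0,"angular": [0,0,0],"slide": [0.4,0.9,0.4]},{"jaw": 0,"angular": [0,0,0],"slide": [0.4,0.9,0.4]},{"jaw": 0,"angular": [0,0,0],"slide": [0.4,0.9,0.4]},{"jaw": 0,"angular": [0,0,0],"slide": [0,0,0]}]}}

```text
time: 9.8
tool_pos: [0.5038, -0.2907, 0.1623]
tool_rot: [0.923, -0.075, 0.376, 0.032]
contact_force: [1.0, 0.2, -1.0]
grip_width: 0.038
grip_force: 25.0
```

```bash
python3 - <<'E'
from k import *
x,y,a=binp("R",-40,0);delta(x,y,.0367,a,44)
cv2.imwrite("pics/s4.png",np.hstack([cv2.resize(manip.get_image("top")[140:290,360:460,::-1],(400,600),interpolation=2),cv2.resize(manip.get_image("scene")[250:400,95:245,::-1],(400,600),interpolation=2)]))
E
```

```text
t 9.8 pos [ 0.5038 -0.2907  0.1623] rot units [-0.03 -0.05  0.05] slide units now-axes [-2.69  0.35  3.12] target-axes [-2.67  0.36  3.14] F [ 1.   0.2 -1. ] g 3.6 25.0 j [-0.83  0.46  2.19  1.9   0.47 -0.88]
```

View pics/s4.png

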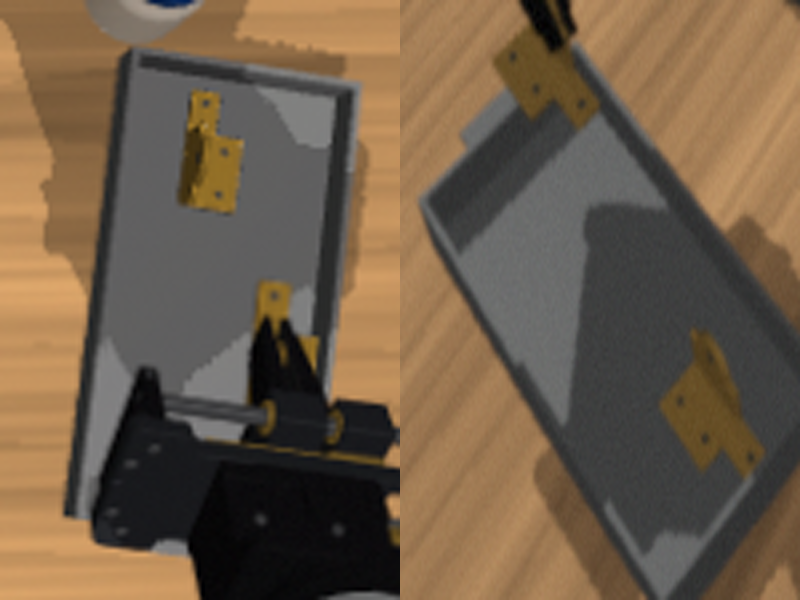

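The bracket is held level. In the left half it is at (285,330) above the bin, and bracket right_done is untouched at (210,160). Lowering.

Call:
{"name": "drive_tool", "arguments": {"increments": [{"jaw": 0,"angular": [0,0,0],"slide": [-0.4,0.18,0.47]},{"jaw": 0,"angular": [0,0,0],"slide": [-0.4,0.18,0.47]},{"jaw": 0,"angular": [0,0,0],"slide": [-0.4,0,0.47]},{"jaw": 0,"angular": [0,0,0],"slide": [-0.4,0,0.47]},{"jaw": 0,"angular": [0,0,0],"slide": [-0.4,0,0.47]},{"jaw": 0,"angular": [0,0,0],"slide": [-0.3,0,0.35]},{"jaw": 0,"angular": [0,0,0],"slide": [-0.2,0,0.24]},{"jaw": 0,"angular": [0,0,0],"slide": [-0.1,0,0.1]},{"jaw": 0,"angular": [0,0,0],"slide": [0,0,0]}]}}

```text
time: 10.8
tool_pos: [0.509, -0.2993, 0.0419]
tool_rot: [0.923, -0.075, 0.376, 0.03]
contact_force: [0.1, 0.4, -0.8]
grip_width: 0.037
grip_force: 25.0
```

```bash
python3 - <<'E'
from k import *
x,y,a=binp("R",-40,0);delta(x,y,.0367,a,44)
E
```

```text
t 10.8 pos [ 0.509  -0.2993  0.0419] rot units [-0.05 -0.04  0.05] slide units now-axes [-0.04  0.1   0.1 ] target-axes [-0.04  0.1   0.1 ] F [ 0.1  0.4 -0.8] g 3.5 25.0 j [-0.83  0.73  2.22  2.32  0.63 -1.37]
```

Call:
{"name": "drive_tool", "arguments": {"increments": [{"jaw": 0,"angular": [0,0,0],"slide": [-0.035,0,0.035]},{"jaw": 0,"angular": [0,0,0],"slide": [-0.035,0,0.035]},{"jaw": 0,"angular": [0,0,0],"slide": [-0.015,0,0.015]},{"jaw": 0,"angular": [0,0,0],"slide": [0,0,0]}]}}

```text
time: 11.2
tool_pos: [0.5091, -0.2999, 0.0386]
tool_rot: [0.923, -0.075, 0.376, 0.031]
contact_force: [0.0, -0.6, -1.2]
grip_width: 0.042
grip_force: 25.0
```

Call:
{"name": "drive_tool", "arguments": {"increments": [{"jaw": 0,"angular": [0,0,0],"slide": [-0.03,0,0.03]},{"jaw": 0,"angular": [0,0,0],"slide": [0,0,0]}]}}

```text
time: 11.4
tool_pos: [0.5092, -0.2999, 0.0379]
tool_rot: [0.923, -0.075, 0.377, 0.031]
contact_force: [-4.1, 1.6, 9.1]
grip_width: 0.039
grip_force: 25.0
```

Contact with the floor. Release and retreat.

Call:
{"name": "drive_tool", "arguments": {"increments": [{"jaw": 8,"angular": [0,0,0],"slide": [0,0,0]},{"jaw": 30,"angular": [0,0,0],"slide": [0,0,0]},{"jaw": 30,"angular": [0,0,0],"slide": [0,0,0]},{"jaw": 30,"angular": [0,0,0],"slide": [0,0,0]},{"jaw": 30,"angular": [0,0,0],"slide": [0,0,-0.5]},{"jaw": 30,"angular": [0,0,0],"slide": [0,0,-0.8]},{"jaw": 30,"angular": [0,0,0],"slide": [0,0,-0.8]},{"jaw": 30,"angular": [0,0,0],"slide": [0,0,-0.8]},{"jaw": 30,"angular": [0,0,0],"slide": [0,0,-0.8]},{"jaw": 30,"angular": [0,0,0],"slide": [0,0,-0.8]},{"jaw": 30,"angular": [0,0,0],"slide": [0,0,0]}]}}

```text
time: 12.5
tool_pos: [0.4145, -0.2844, 0.1356]
tool_rot: [0.923, -0.075, 0.376, 0.032]
contact_force: [-0.5, 0.2, -0.1]
grip_width: 0.316
grip_force: 0.0
```

```bash
python3 - <<'E'
from k import *
y=np.radians(-5.1);p,Q=tgt(*ear("A"),.08,y,44);p=p-.12*Q.as_matrix()[:,2]+3e-3*Q.as_matrix()[:,2]
delta(*p,y,44)
cv2.imwrite("pics/s5.png",np.hstack([cv2.resize(manip.get_image("top")[140:290,360:460,::-1],(400,600),interpolation=2),cv2.resize(manip.get_image("scene")[250:400,95:245,::-1],(400,600),interpolation=2)]))
E
```

```text
t 12.5 pos [ 0.4145 -0.2844  0.1356] rot units [ 0.38 -0.05 -0.37] slide units now-axes [ -0.23 -13.46  -1.8 ] target-axes [  0.45 -13.53  -1.08] F [-0.5  0.2 -0.1] g 30.1 0.0 j [-1.    0.47  2.37  2.    0.61 -1.18]
```

View pics/s5.png

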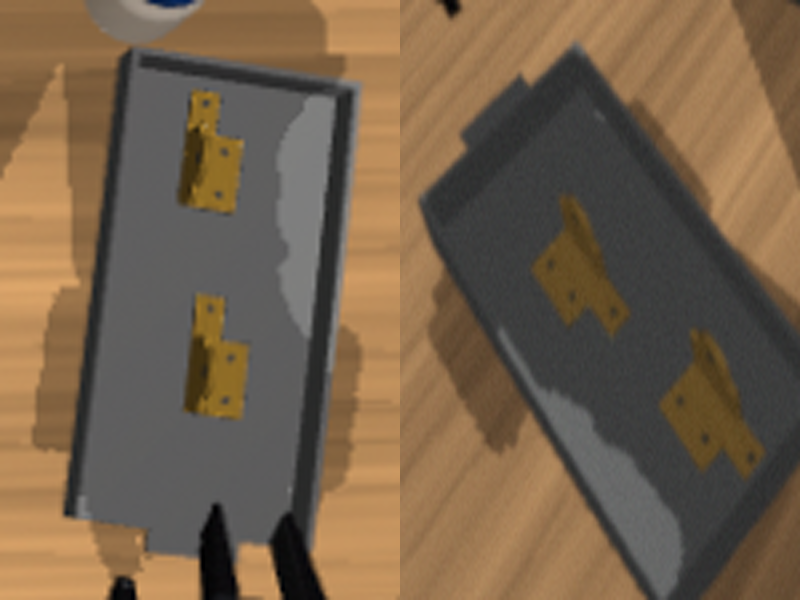

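Bracket B stands flat in the right-hand bin at (215,360), next to bracket right_done at (210,160). Now bracket A.

Call:
{"name": "drive_tool", "arguments": {"increments": [{"jaw": 36,"angular": [0.03,0,-0.03],"slide": [0,-0.5,-0.3]},{"jaw": 36,"angular": [0.03,0,-0.03],"slide": [0,-0.9,-0.3]},{"jaw": 36,"angular": [0.03,0,-0.03],"slide": [0,-0.95,-0.3]},{"jaw": 36,"angular": [0.03,0,-0.03],"slide": [0,-0.95,-0.2]},{"jaw": 36,"angular": [0.03,0,-0.03],"slide": [0,-0.95,-0.1]},{"jaw": 36,"angular": [0.03,0,-0.03],"slide": [0,-0.95,-0.1]},{"jaw": 36,"angular": [0.03,0,-0.03],"slide": [0,-0.95,-0.1]},{"jaw": 36,"angular": [0.03,0,-0.03],"slide": [0,-0.95,-0.1]},{"jaw": 36,"angular": [0.03,0,-0.03],"slide": [0,-0.95,0]},{"jaw": 36,"angular": [0.03,0,-0.03],"slide": [0,-0.95,0]},{"jaw": 36,"angular": [0.03,0,-0.03],"slide": [0,-0.95,0]},{"jaw": 36,"angular": [0.03,0,-0.03],"slide": [0,-0.95,0]},{"jaw": 36,"angular": [0.02,0,-0.02],"slide": [0,-0.95,0]},{"jaw": 36,"angular": [0,0,0],"slide": [0,-0.95,0]},{"jaw": 36,"angular": [0,0,0],"slide": [0,-0.7,0]},{"jaw": 36,"angular": [0,0,0],"slide": [0,0,0]}]}}

```text
time: 14.2
tool_pos: [0.4324, 0.1247, 0.1656]
tool_rot: [0.926, -0.038, 0.376, 0.015]
contact_force: [-0.5, -0.4, -0.1]
grip_width: 0.379
grip_force: 0.0
```

```bash
python3 - <<'E'
from k import *
delta(*ear("A"),.081,np.radians(-5.1),44)
E
```

```text
t 14.2 pos [0.4324 0.1247 0.1656] rot units [-0.04 -0.03  0.04] slide units now-axes [0.21 0.13 4.04] target-axes [0.23 0.11 4.04] F [-0.5 -0.4 -0.1] g 36.0 0.0 j [ 0.27  0.35  2.48  3.68  0.49 -1.8 ]
```

Call:
{"name": "drive_tool", "arguments": {"increments": [{"jaw": 36,"angular": [-0.04,-0.03,0.04],"slide": [0.1,0.06,0.6]},{"jaw": 36,"angular": [0,0,0],"slide": [0.1,0.06,0.6]},{"jaw": 36,"angular": [0,0,0],"slide": [0,0,0.6]},{"jaw": 36,"angular": [0,0,0],"slide": [0,0,0.6]},{"jaw": 36,"angular": [0,0,0],"slide": [0,0,0.6]},{"jaw": 36,"angular": [0,0,0],"slide": [0,0,0.5]},{"jaw": 36,"angular": [0,0,0],"slide": [0,0,0.4]},{"jaw": 36,"angular": [0,0,0],"slide": [0,0,0.14]},{"jaw": 36,"angular": [0,0,0],"slide": [0,0,0]}]}}

```text
time: 15.1
tool_pos: [0.521, 0.11, 0.0827]
tool_rot: [0.926, -0.044, 0.374, 0.018]
contact_force: [-0.3, 0.2, 0.2]
grip_width: 0.372
grip_force: 0.0
```

```bash
python3 - <<'E'
from k import *
delta(*ear("A"),.081,np.radians(-5.1),44)
E
```

```text
t 15.1 pos [0.521  0.11   0.0827] rot units [ 0.02 -0.   -0.03] slide units now-axes [-0.   -0.12 -0.02] target-axes [-0.   -0.12 -0.02] F [-0.3  0.2  0.2] g 35.4 0.0 j [ 0.17  0.62  2.36  3.46  0.61 -1.64]
```

Off 3.6 mm sideways. I correct that, then close.

Call:
{"name": "drive_tool", "arguments": {"increments": [{"jaw": 36,"angular": [0,0,0],"slide": [0,-0.12,-0.02]},{"jaw": 36,"angular": [0,0,0],"slide": [0,0,0]},{"jaw": 0,"angular": [0,0,0],"slide": [0,0,0]},{"jaw": 0,"angular": [0,0,0],"slide": [0,0,0]},{"jaw": 0,"angular": [0,0,0],"slide": [0,0,0]},{"jaw": 0,"angular": [0,0,0],"slide": [0,0,0]},{"jaw": 0,"angular": [0,0,0],"slide": [0,0,0]},{"jaw": 0,"angular": [0,0,0],"slide": [0,0,0]}]}}

```text
time: 15.9
tool_pos: [0.5212, 0.1138, 0.0836]
tool_rot: [0.926, -0.044, 0.375, 0.017]
contact_force: [-0.1, 0.5, 1.8]
grip_width: 0.044
grip_force: 25.0
```

```bash
python3 - <<'E'
from k import *
delta(*ear("A"),.081,np.radians(-5.1),44)
p,Q=tgt(*ear("A"),.081,np.radians(-5.1),44);p=p-.12*Q.as_matrix()[:,2]
x,y,a=binp("L",-6,0);p2,Q2=tgt(x,y,.13,a,44)
print(np.round(Q.inv().apply(p2-p)/.03,2),"rot",np.round(np.degrees((Q.inv()*Q2).as_rotvec())/8,2),[np.round(j,2) for j in sols(p2,Q2,8)])
E
```

```text
t 15.9 pos [0.5212 0.1138 0.0836] rot units [ 0.02 -0.01 -0.03] slide units now-axes [-0.02  0.01  0.  ] target-axes [-0.02  0.01  0.  ] F [-0.1  0.5  1.8] g 4.2 25.0 j [ 0.18  0.62  2.36  3.48  0.61 -1.65]
[ 0.21 -5.96  1.93] rot [ 1.38  0.   -1.43] [array([ 0.52,  0.52,  2.21,  3.76,  0.4 , -1.91])]
```

Call:
{"name": "drive_tool", "arguments": {"increments": [{"jaw": 0,"angular": [0,0,0],"slide": [0,0,-0.4]},{"jaw": 0,"angular": [0,0,0],"slide": [0,0,-0.8]},{"jaw": 0,"angular": [0,0,0],"slide": [0,0,-0.9]},{"jaw": 0,"angular": [0,0,0],"slide": [0,0,-0.9]},{"jaw": 0,"angular": [0,0,0],"slide": [0,0,-0.7]},{"jaw": 0,"angular": [0,0,0],"slide": [0,-0.6,0]},{"jaw": 0,"angular": [0,0,0],"slide": [0,-0.9,0]},{"jaw": 0,"angular": [0,0,0],"slide": [0,-0.9,0]},{"jaw": 0,"angular": [0.2,0,-0.2],"slide": [0,-0.9,0]},{"jaw": 0,"angular": [0.2,0,-0.2],"slide": [0,-0.9,0.3]},{"jaw": 0,"angular": [0.2,0,-0.2],"slide": [0,-0.9,0.3]},{"jaw": 0,"angular": [0.2,0,-0.2],"slide": [0,-0.6,0.3]},{"jaw": 0,"angular": [0.2,0,-0.2],"slide": [0,0,0.3]},{"jaw": 0,"angular": [0.2,0,-0.2],"slide": [0,0,0.3]},{"jaw": 0,"angular": [0.2,0,-0.2],"slide": [0,0,0.3]},{"jaw": 0,"angular": [0,0,0],"slide": [0,0,0]}]}}

```text
time: 17.5
tool_pos: [0.4922, 0.2927, 0.1243]
tool_rot: [0.923, 0.083, 0.373, -0.036]
contact_force: [-0.1, -0.5, -0.7]
grip_width: 0.039
grip_force: 25.0
```

```bash
python3 - <<'E'
from k import *
x,y,a=binp("L",-6,0);delta(x,y,.0384,a,44)
E
```

```text
t 17.5 pos [0.4922 0.2927 0.1243] rot units [ 0.01 -0.   -0.06] slide units now-axes [-1.79 -0.02  2.15] target-axes [-1.79 -0.03  2.16] F [-0.1 -0.5 -0.7] g 3.7 25.0 j [ 0.52  0.53  2.23  3.72  0.43 -1.86]
```

Call:
{"name": "drive_tool", "arguments": {"increments": [{"jaw": 0,"angular": [0,0,-0.05],"slide": [-0.4,0,0.42]},{"jaw": 0,"angular": [0,0,0],"slide": [-0.4,-0.03,0.42]},{"jaw": 0,"angular": [0,0,0],"slide": [-0.4,0,0.42]},{"jaw": 0,"angular": [0,0,0],"slide": [-0.35,0,0.36]},{"jaw": 0,"angular": [0,0,0],"slide": [-0.25,0,0.25]},{"jaw": 0,"angular": [0,0,0],"slide": [-0.13,0,0.15]},{"jaw": 0,"angular": [0,0,0],"slide": [-0.035,0,0.035]},{"jaw": 0,"angular": [0,0,0],"slide": [0,0,0]}]}}

```text
time: 18.3
tool_pos: [0.4929, 0.2944, 0.0398]
tool_rot: [0.923, 0.087, 0.374, -0.035]
contact_force: [-0.6, 0.8, -0.5]
grip_width: 0.039
grip_force: 25.0
```

Call:
{"name": "drive_tool", "arguments": {"increments": [{"jaw": 0,"angular": [0,0,0],"slide": [-0.035,0,0.035]},{"jaw": 0,"angular": [0,0,0],"slide": [-0.02,0,0.02]},{"jaw": 0,"angular": [0,0,0],"slide": [0,0,0]}]}}

```text
time: 18.6
tool_pos: [0.4931, 0.2944, 0.0377]
tool_rot: [0.923, 0.087, 0.374, -0.035]
contact_force: [-1.0, -0.7, 2.5]
grip_width: 0.039
grip_force: 25.0
```

Just touching. I release and retreat, then go to C.

Call:
{"name": "drive_tool", "arguments": {"increments": [{"jaw": 8,"angular": [0,0,0],"slide": [0,0,0]},{"jaw": 30,"angular": [0,0,0],"slide": [0,0,0]},{"jaw": 30,"angular": [0,0,0],"slide": [0,0,0]},{"jaw": 30,"angular": [0,0,0],"slide": [0,0,0]},{"jaw": 30,"angular": [0,0,0],"slide": [0,0,-0.5]},{"jaw": 30,"angular": [0,0,0],"slide": [0,0,-0.8]},{"jaw": 30,"angular": [0,0,0],"slide": [0,0,-0.8]},{"jaw": 30,"angular": [0,0,0],"slide": [0,0,-0.8]},{"jaw": 30,"angular": [0,0,0],"slide": [0,0,-0.8]},{"jaw": 30,"angular": [0,0,0],"slide": [0,0,0]}]}}

```text
time: 19.6
tool_pos: [0.415, 0.2797, 0.1188]
tool_rot: [0.922, 0.087, 0.374, -0.036]
contact_force: [0.8, 0.1, -0.6]
grip_width: 0.318
grip_force: 0.0
```

```bash
python3 - <<'E'
from k import *
y=np.radians(-1.4);p,Q=tgt(*ear("C"),.081,y,44);p=p-.117*Q.as_matrix()[:,2]
delta(*p,y,44);print([np.round(j,2) for j in sols(p,Q,8)])
im=manip.get_image("top");
cv2.imwrite("pics/s6.png",np.hstack([cv2.resize(im[170:310,85:185,::-1],(400,560),interpolation=2),cv2.resize(im[190:260,255:305,::-1],(400,560),interpolation=2)]))
E
```

```text
t 19.6 pos [0.415  0.2797 0.1188] rot units [-1.06 -0.02  1.09] slide units now-axes [ 0.66 10.26 -1.73] target-axes [ 2.22 10.18 -0.21] F [ 0.8  0.1 -0.6] g 30.2 0.0 j [ 0.6   0.51  2.4   3.69  0.56 -1.74]
[array([-0.32,  0.33,  2.51,  2.69,  0.48, -1.38])]
```

View pics/s6.png

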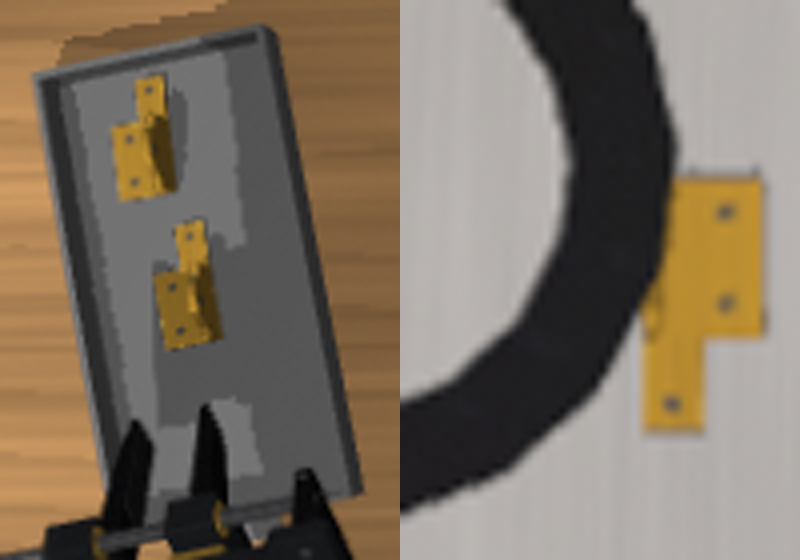

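Bracket A stands at (190,290) in the left-hand bin, clear of left_done at (145,140). Bracket C is unmoved. Going to C.

Call:
{"name": "drive_tool", "arguments": {"increments": [{"jaw": 36,"angular": [0,0,0],"slide": [0.2,0.3,-0.4]},{"jaw": 36,"angular": [-0.1,0,0.1],"slide": [0.2,0.8,-0.4]},{"jaw": 36,"angular": [-0.1,0,0.1],"slide": [0.2,0.9,-0.3]},{"jaw": 36,"angular": [-0.1,0,0.1],"slide": [0.1,0.9,-0.3]},{"jaw": 36,"angular": [-0.1,0,0.1],"slide": [0.1,0.9,-0.1]},{"jaw": 36,"angular": [-0.1,0,0.1],"slide": [0.1,0.9,0]},{"jaw": 36,"angular": [-0.1,0,0.1],"slide": [0.1,0.9,0]},{"jaw": 36,"angular": [-0.1,0,0.1],"slide": [0.1,0.9,0]},{"jaw": 36,"angular": [-0.1,0,0.1],"slide": [0.1,0.9,0]},{"jaw": 36,"angular": [-0.1,0,0.1],"slide": [0.1,0.9,0]},{"jaw": 36,"angular": [-0.1,0,0.1],"slide": [0.1,0.9,0]},{"jaw": 36,"angular": [-0.06,0,0.09],"slide": [0.1,0.9,0]},{"jaw": 36,"angular": [0,0,0],"slide": [0,0,0]},{"jaw": 36,"angular": [0,0,0],"slide": [0,0,0]}]}}

```text
time: 21.05
tool_pos: [0.4455, -0.0235, 0.1805]
tool_rot: [0.927, -0.013, 0.375, 0.005]
contact_force: [-0.5, 0.5, -0.3]
grip_width: 0.38
grip_force: 0.0
```

```bash
python3 - <<'E'
from k import *
delta(*ear("C"),.081,np.radians(-1.4),44)
E
```

```text
t 21.05 pos [ 0.4455 -0.0235  0.1805] rot units [ 0.01 -0.01 -0.01] slide units now-axes [-0.13  0.09  4.39] target-axes [-0.12  0.1   4.39] F [-0.5  0.5 -0.3] g 36.1 0.0 j [-0.31  0.28  2.51  2.66  0.44 -1.34]
```

Call:
{"name": "drive_tool", "arguments": {"increments": [{"jaw": 36,"angular": [0,0,0],"slide": [-0.06,0.05,0.6]},{"jaw": 36,"angular": [0,0,0],"slide": [-0.06,0.05,0.7]},{"jaw": 36,"angular": [0,0,0],"slide": [0,0,0.7]},{"jaw": 36,"angular": [0,0,0],"slide": [0,0,0.7]},{"jaw": 36,"angular": [0,0,0],"slide": [0,0,0.6]},{"jaw": 36,"angular": [0,0,0],"slide": [0,0,0.5]},{"jaw": 36,"angular": [0,0,0],"slide": [0,0,0.4]},{"jaw": 36,"angular": [0,0,0],"slide": [0,0,0.18]},{"jaw": 36,"angular": [0,0,0],"slide": [0,0,0]}]}}

```text
time: 21.95
tool_pos: [0.5343, -0.0275, 0.0836]
tool_rot: [0.927, -0.011, 0.375, 0.005]
contact_force: [0.5, 0.5, -0.4]
grip_width: 0.38
grip_force: 0.0
```

```bash
python3 - <<'E'
from k import *
delta(*ear("C"),.081,np.radians(-1.4),44)
E
```

```text
t 21.95 pos [ 0.5343 -0.0275  0.0836] rot units [-0.   -0.01  0.  ] slide units now-axes [-0.01  0.04  0.01] target-axes [-0.01  0.04  0.01] F [ 0.5  0.5 -0.4] g 36.1 0.0 j [-0.25  0.62  2.38  2.88  0.63 -1.52]
```

Call:
{"name": "drive_tool", "arguments": {"increments": [{"jaw": 0,"angular": [0,0,0],"slide": [0,0.04,0]},{"jaw": 0,"angular": [0,0,0],"slide": [0,0,0]},{"jaw": 0,"angular": [0,0,0],"slide": [0,0,0]},{"jaw": 0,"angular": [0,0,0],"slide": [0,0,0]},{"jaw": 0,"angular": [0,0,0],"slide": [0,0,0]},{"jaw": 0,"angular": [0,0,0],"slide": [0,0,0]}]}}

```text
time: 22.55
tool_pos: [0.5342, -0.0294, 0.0843]
tool_rot: [0.927, -0.012, 0.376, 0.005]
contact_force: [-2.3, -1.3, 4.3]
grip_width: 0.04
grip_force: 25.0
```

```bash
python3 - <<'E'
from k import *
delta(*ear("C"),.081,np.radians(-1.4),44)
p,Q=tgt(*ear("C"),.081,np.radians(-1.4),44);p=p-.12*Q.as_matrix()[:,2]
x,y,a=binp("L",-68,0);p2,Q2=tgt(x,y,.15,a,44)
print(np.round(Q.inv().apply(p2-p)/.03,2),"rot",np.round(np.degrees((Q.inv()*Q2).as_rotvec())/8,2),[np.round(j,2) for j in sols(p2,Q2,8)])
E
```

```text
t 22.55 pos [ 0.5342 -0.0294  0.0843] rot units [ 0.01 -0.02 -0.  ] slide units now-axes [-0.02 -0.02  0.03] target-axes [-0.02 -0.02  0.03] F [-2.3 -1.3  4.3] g 3.8 25.0 j [-0.25  0.61  2.38  2.87  0.63 -1.52]
[ -0.91 -10.32  -0.08] rot [ 1.06  0.   -1.1 ] [array([ 0.57,  0.43,  2.32,  3.81,  0.43, -1.91])]
```

Call:
{"name": "drive_tool", "arguments": {"increments": [{"jaw": 0,"angular": [0,0,0],"slide": [0,0,-0.5]},{"jaw": 0,"angular": [0,0,0],"slide": [0,0,-0.8]},{"jaw": 0,"angular": [0,0,0],"slide": [0,0,-0.9]},{"jaw": 0,"angular": [0,0,0],"slide": [0,0,-0.9]},{"jaw": 0,"angular": [0,0,0],"slide": [0,0,-0.9]},{"jaw": 0,"angular": [0,0,0],"slide": [0,-0.5,0]},{"jaw": 0,"angular": [0.1,0,-0.1],"slide": [0,-0.9,0]},{"jaw": 0,"angular": [0.1,0,-0.1],"slide": [0,-0.9,0]},{"jaw": 0,"angular": [0.1,0,-0.1],"slide": [0,-0.9,0]},{"jaw": 0,"angular": [0.1,0,-0.1],"slide": [0,-0.9,0]},{"jaw": 0,"angular": [0.1,0,-0.1],"slide": [0,-0.9,0]},{"jaw": 0,"angular": [0.1,0,-0.1],"slide": [0,-0.9,0]},{"jaw": 0,"angular": [0.1,0,-0.1],"slide": [0,-0.9,0]},{"jaw": 0,"angular": [0.1,0,-0.1],"slide": [0,-0.9,0]},{"jaw": 0,"angular": [0.1,0,-0.1],"slide": [0,-0.9,0]},{"jaw": 0,"angular": [0.1,0,-0.1],"slide": [0,-0.9,0]},{"jaw": 0,"angular": [0.06,0,-0.1],"slide": [0,-0.6,0]},{"jaw": 0,"angular": [0,0,0],"slide": [0,0,0]}]}}

```text
time: 24.35
tool_pos: [0.4303, 0.2762, 0.1705]
tool_rot: [0.922, 0.088, 0.374, -0.035]
contact_force: [-0.3, -0.4, -0.3]
grip_width: 0.045
grip_force: 25.0
```

```bash
python3 - <<'E'
from k import *
x,y,a=binp("L",-68,0);delta(x,y,.0391,a,44)
E
```

```text
t 24.35 pos [0.4303 0.2762 0.1705] rot units [-0.01 -0.02  0.02] slide units now-axes [-2.8  -0.19  3.28] target-axes [-2.79 -0.19  3.29] F [-0.3 -0.4 -0.3] g 4.3 25.0 j [ 0.57  0.38  2.33  3.86  0.4  -1.98]
```

Call:
{"name": "drive_tool", "arguments": {"increments": [{"jaw": 0,"angular": [0,0,0],"slide": [-0.4,-0.1,0.47]},{"jaw": 0,"angular": [0,0,0],"slide": [-0.4,-0.09,0.47]},{"jaw": 0,"angular": [0,0,0],"slide": [-0.4,0,0.47]},{"jaw": 0,"angular": [0,0,0],"slide": [-0.4,0,0.47]},{"jaw": 0,"angular": [0,0,0],"slide": [-0.4,0,0.47]},{"jaw": 0,"angular": [0,0,0],"slide": [-0.35,0,0.42]},{"jaw": 0,"angular": [0,0,0],"slide": [-0.25,0,0.28]},{"jaw": 0,"angular": [0,0,0],"slide": [-0.17,0,0.2]},{"jaw": 0,"angular": [0,0,0],"slide": [-0.04,0,0.04]},{"jaw": 0,"angular": [0,0,0],"slide": [0,0,0]}]}}

```text
time: 25.35
tool_pos: [0.4379, 0.2813, 0.041]
tool_rot: [0.923, 0.087, 0.374, -0.035]
contact_force: [0.2, -0.2, -0.7]
grip_width: 0.042
grip_force: 25.0
```

Call:
{"name": "drive_tool", "arguments": {"increments": [{"jaw": 0,"angular": [0,0,0],"slide": [-0.035,0,0.035]},{"jaw": 0,"angular": [0,0,0],"slide": [-0.035,0,0.035]},{"jaw": 0,"angular": [0,0,0],"slide": [0,0,0]}]}}

```text
time: 25.65
tool_pos: [0.4379, 0.2817, 0.0383]
tool_rot: [0.922, 0.087, 0.375, -0.035]
contact_force: [-0.2, 0.2, -0.1]
grip_width: 0.04
grip_force: 25.0
```

Call:
{"name": "drive_tool", "arguments": {"increments": [{"jaw": 0,"angular": [0,0,0],"slide": [-0.02,0,0.02]},{"jaw": 0,"angular": [0,0,0],"slide": [0,0,0]}]}}

```text
time: 25.85
tool_pos: [0.4379, 0.2817, 0.0382]
tool_rot: [0.922, 0.087, 0.375, -0.035]
contact_force: [-3.8, -1.8, 10.9]
grip_width: 0.041
grip_force: 25.0
```

Contact. Release and retreat.

Call:
{"name": "drive_tool", "arguments": {"increments": [{"jaw": 8,"angular": [0,0,0],"slide": [0,0,0]},{"jaw": 30,"angular": [0,0,0],"slide": [0,0,0]},{"jaw": 30,"angular": [0,0,0],"slide": [0,0,0]},{"jaw": 30,"angular": [0,0,0],"slide": [0,0,0]},{"jaw": 30,"angular": [0,0,0],"slide": [0,0,-0.5]},{"jaw": 30,"angular": [0,0,0],"slide": [0,0,-0.8]},{"jaw": 30,"angular": [0,0,0],"slide": [0,0,-0.8]},{"jaw": 30,"angular": [0,0,0],"slide": [0,0,-0.8]},{"jaw": 30,"angular": [0,0,0],"slide": [0,0,-0.8]},{"jaw": 30,"angular": [0,0,0],"slide": [0,0,-0.8]},{"jaw": 30,"angular": [0,0,0],"slide": [0,0,0]}]}}

```text
time: 26.95
tool_pos: [0.3434, 0.2637, 0.1359]
tool_rot: [0.922, 0.088, 0.375, -0.036]
contact_force: [-0.5, 0.1, -0.2]
grip_width: 0.317
grip_force: 0.0
```

```bash
python3 - <<'E'
from h import *
t=manip.get_image("top")[:,:,::-1];s=manip.get_image("scene")[:,:,::-1]
cv2.imwrite("pics/fin.png",np.hstack([cv2.resize(t[120:320,80:460],(500,300),interpolation=2)[:, :],cv2.resize(s[100:200,250:400],(300,300),interpolation=2)]))
b=cv2.resize(t[165:315,85:185],(400,600),interpolation=2);c=cv2.resize(s[100:190,260:395],(400,300),interpolation=2);d=cv2.resize(t[100:320,80:460],(400,300),interpolation=3)
cv2.imwrite("pics/fin.png",np.hstack([b,np.vstack([c,d])]))
E
```

```text
(no output)
```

View pics/fin.png

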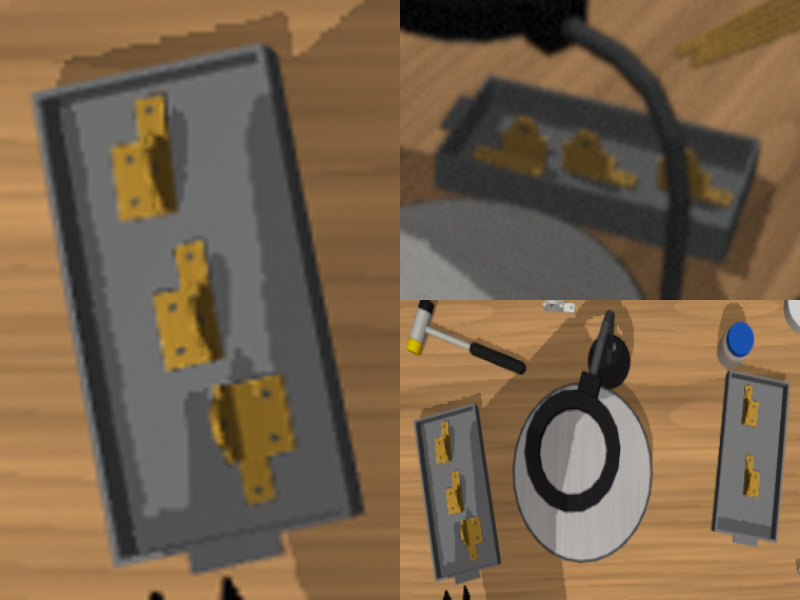

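All three brackets stand flat: C is at (255,440), A at (190,310) and left_done at (145,160) in the left-hand bin. The right-hand bin holds two. The lamp, mallet and jar are unmoved and the gripper is clear, so I hand in.

```bash
python3 -c "
from plant import manip
print(manip.job_done())"
```

```text
the job is handed in; nothing more can be done
None
```

The job is handed in at about 27 s: both left-hand brackets stand in the left-hand bin and the right-hand bracket stands in the right-hand bin, and the last picture shows the brackets already there still upright and the lamp, mallet and jar where they were.

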